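# Load a bracket on the check-in fixture so it holds the part-present pin down

## Task

Check in the yellow bracket: set it flat on the check-in fixture, right way round (upright leg against the back stop, slotted toe towards the fixture's open front), snugly and squarely in the corner of the two blue stops, so that it holds the red sensing pin fully down and the green flag comes up. Set it down before letting go rather than dropping it, then leave it standing there released, and leave the bottle, jar and wrench where they are.

Things in the scene. Friction and masses are not known exactly. Their poses are not given: they have to be found in the camera images.
- bracket_grip (a point): Yellow painted aluminium L bracket, 0.2 kg: flat upright leg 8 mm thick, 60 wide, top 70 above the underside. Point: mid leg thickness and width, 45 mm above the underside; pinch the 8 mm there. x: from toe to heel, square to the leg (outer face 4 mm on in +x, toe 76 mm back in -x); y along the 60 mm width; z up.
- bracket_toe (a point): Toe end of the same bracket's foot (underside, middle of the width). The foot is 80 mm long, 60 wide, 8 thick, lies on the bench and carries the leg at its other end, the heel. At the toe an open slot 24 mm wide, 34 deep is cut in its middle. Axes as the grip point's.
- station: Check-in fixture, fixed on the bench: dark steel plate 200 (x) by 170 (y) by 14 mm thick. Origin: centre of its underside, bench level; x to its back, y to its left, z up; front (-x) and right open. Grey housing at front left (60 x 26, 45 mm above the plate, centre x -65, y 66): a green flag rises 25 mm from its top as the pin goes down.
- stop_corner (a point): On the plate's top where the faces of the two blue stops (10 mm high) meet: station x 60, y 40, z 14 mm; axes as the station's. Back stop face: plane x = 0, side stop face: y = 0. Bracket in place: leg's outer face at the back stop, left edge at the side stop, grip point then at x -4, y -30, z +45 mm from here. A gap of up to 9 mm at each stop is good.
- pin (a joint): Red sensing pin, 10 mm across, at station x 42, y 10 mm. Travel in m: 0 = up, 8 mm above the plate; 0.008 = flush, fully down. Spring: 0.3 N to start, 0.8 N when flush, so the bracket's weight holds it down. With the bracket the wrong way round the pin stands up in its slot.
- bottle_mid (a point): White bottle, 60 mm across, 160 mm high, a bystander at the far side of the bench; this point is half-way up it.
- wrench_grip (a point): Steel wrench lying on the bench between fixture and bracket, a bystander; this point is on its handle.
- jar_mid (a point): Clear jar with brown lid, 70 mm across, 80 mm high, a bystander at the far side; this point is half-way up it.
Mind the look-alikes: they are no part of the job. Of the things that look like the part that bears bracket_grip, the largest one is meant.

How it is judged:
By the outcome, as a careful person would: the job done as asked, in the order asked, and still so for the second after the job is handed in, with the robot touching nothing.
It also fails if it takes over 45 s, if anything falls off the work surface, if the arm or the gripper's body presses on something with over 40 N, if the wrist force passes 120 N, or if a joint passes its speed limit or range.

## Robot

A 6-joint arm with a two-finger parallel gripper is mounted at the origin on the work surface. World frame = base frame: x ahead of the robot, y to its left, z up, the work surface at z = 0. Lengths are in mm, angles in rad, forces in N, time in s.
With the tool pointing down it reaches from about 275 to 825 mm from the base axis. Payload 5.2 kg.
Tool frame: the origin (TCP) lies midway between the tips of the shut fingers; the grasp point (between the pads) lies 19 mm behind it; z points along the fingers, y is the direction in which the jaws open and shut (so a half turn about z gives the same grasp; the last joint's range is limited). The gripper opens to 93 mm and grips with 3 to 60 N. Pads are 15 mm wide; open, the fingers measure 128 mm over their backs; the gripper's body (75 mm by 188 mm) begins 65 mm behind the grasp point.
Start: joints at [-1.43, 0.259, 1.535, -0, 1.348, -0.203], TCP at [185.408, -517.812, 218.653] pointing down, gripper open.
Joint ranges: [-3.14, 3.14], [-0.91, 2.08], [0.19, 2.58], [-1.22, 4.36], [0.22, 2.71], [-3.12, 3.12]. Speed limits (rad/s): [2.57, 2.57, 3.14, 3.14, 3.14, 3.14].

## Interface

Orientations are given as a unit quaternion [x, y, z, w].
In Python, from bench import env gives the robot as it stands.
- The arm moves only by the shell command python3 -m crank 'ROWS'. ROWS is JSON, a list of rows, each a list of 3 entries, a list of its own where there are three numbers: the turn, a rotation vector about the tool's x, y, z in degrees, then the shift along the tool's x, y, z in cm, then the opening, from 0 (shut) to 1 (fully open). In form: [[[rx, ry, rz], [tx, ty, tz], gripper], ...]. A call has 1 to 20 rows; each row shifts and turns the commanded pose from where the row before left it, along the tool's axes as they then stand; what a row does not reach is not made up. A row lasts 1/8 s, in which the tool goes at most 62.5 mm and 10.7 degrees, less where a joint would pass 70% of its speed; a pose out of reach is approached as far as the arm can. A call with a gripper value outside its range is refused whole. The fingers move at their own pace and stop on an object; the grip force is fixed at half the most. Time passes only in rows, so rows that do not move let the fingers close. It gives the time, the measured TCP pose, the force and the opening at its end, in the units of the state.
- env.get_obs(): the state, without advancing time (a new reading comes with each control period).
- env.read_camera(name): name is "scene" or "top" or "wrist"; returns a dict with "img" (420x560x3 uint8, red, green, blue), "fov_y" (degrees; the focal length in pixels is half the picture's height over the tangent of half this angle, whatever the lens; pixels are square), "cx", "cy" (the principal point, pixels), "world_from_camera" (4x4, takes a point from camera to world coordinates). Camera axes: x right, y up, looking along -z (the intrinsics and any distortion apply to the point x, -y, -z); pixel columns grow to the right and rows downward; lengths in mm; the calibration is good to about 2 mm. A picture is of the moment at which its call begins. There is no depth.
- env.finish_job(): hands the job in, once; it reports no verdict.
Trained networks look in a picture, given as the dict that the camera call returned (one of the last four; its "shot" number tells which), for a name from the list of things; names that differ only in an ending like _2 or _b are one class to them, and where a whole thing is asked for, a point or a joint stands for the part that bears it (a point fixed in the world has none). Each returns a list of dicts, best first, with "score" (0 to 1); they miss things now and then, are a little off and sometimes report something else, mostly with a low value. They report only what shows in the picture. A call takes as long as a camera call. They do not tell look-alikes from the thing itself.
- env.cut_out(label, picture): "region" (420x560 bool, what is visible of it) and "bbox" ([centre column, centre row, width, height] in pixels, round what is visible of it).
- env.spot_point(label, picture): "point" ([column, row] in pixels: a listed point, or the origin of a listed thing).
The state is a dict: "t": time; "joints": joint angles; "joint_velocities": joint speeds; "joint_torque": joint torques, N m; "ee_pos": TCP position; "ee_rot": TCP orientation; "wrist_force": force on the tool from outside, world axes, zero at the start; "torque": the same for the moment, N m; "grip_width": opening from 0.0 (shut) to 1.0 (fully open).
Only numpy, scipy, OpenCV 4.12 (cv2) and the standard library are available. Lean on these libraries where they do the work, as an engineer would, in place of code of your own. Each camera call takes 0.05 s, during which the arm holds its last target.

## Working session

There is one attempt and no reset: what is moved stays moved. The work goes in short steps, Python scripts to look and compute and a shell command to move; the robot and the scene stay as the last step left them, time stands still between calls to the robot, and variables do not carry over. Pictures are saved under pics/ and viewed, and the job is handed in when it is done.

```bash
ls; mkdir -p pics; cat > h.py <<'E'
import numpy as np, cv2
from bench import env
def save(p,name): cv2.imwrite('pics/'+name, cv2.cvtColor(p['img'],cv2.COLOR_RGB2BGR))
def ray(p,uv):
    f=210/np.tan(np.radians(p['fov_y'])/2); M=np.array(p['world_from_camera'])
    d=np.array([(uv[0]-p['cx'])/f,-(uv[1]-p['cy'])/f,-1]); return M[:3,3],M[:3,:3]@d
def onz(p,uv,z):
    o,d=ray(p,uv); return o+d*(z-o[2])/d[2]
def proj(p,X):
    f=210/np.tan(np.radians(p['fov_y'])/2); M=np.array(p['world_from_camera'])
    c=M[:3,:3].T@(np.array(X)-M[:3,3]); return np.array([p['cx']+f*c[0]/-c[2],p['cy']-f*c[1]/-c[2]])
E
python3 - <<'E'
from h import *
for n in ['scene','top','wrist']:
    p=env.read_camera(n); save(p,n+'1.png'); print(n,p['fov_y'],p['cx'],p['cy'],[k for k in p],np.round(p['world_from_camera'],3).tolist())
    for l in ['bracket_grip','bracket_toe','station','stop_corner','wrench_grip','bottle_mid','jar_mid']:
        print(l,[(np.round(a['point']).tolist(),round(a['score'],2)) for a in env.spot_point(l,p)])
    print([ (np.round(a['bbox']).tolist(),round(a['score'],2)) for a in env.cut_out('bracket_grip',p)])
print(env.get_obs())
E
```

```text
pics
scene 46.38645757755216 281.1912677598129 211.44470568863744 ['img', 'fov_y', 'cx', 'cy', 'world_from_camera', 'shot'] [[0.844, -0.448, 0.295, 903.026], [0.536, 0.71, -0.457, -464.532], [-0.005, 0.543, 0.839, 939.328], [0.0, 0.0, 0.0, 1.0]]
bracket_grip [([163.0, 344.0], 0.94), ([157.0, 248.0], 0.91), ([198.0, 305.0], 0.59)]
bracket_toe [([192.0, 367.0], 0.96), ([184.0, 285.0], 0.87), ([184.0, 256.0], 0.6)]
station [([300.0, 154.0], 0.57)]
stop_corner [([325.0, 144.0], 0.81)]
wrench_grip [([275.0, 225.0], 0.79)]
bottle_mid [([382.0, 182.0], 0.89)]
jar_mid [([297.0, 348.0], 0.6)]
[([175.0, 355.0, 44.0, 45.0], 0.87), ([192.0, 298.0, 42.0, 42.0], 0.78), ([168.0, 252.0, 33.0, 30.0], 0.56)]
top 54.58190756877522 275.2776588632571 212.24041866674096 ['img', 'fov_y', 'cx', 'cy', 'world_from_camera', 'shot'] [[-0.005, 0.982, -0.19, 416.918], [-1.0, -0.008, -0.015, -11.366], [-0.016, 0.19, 0.982, 972.804], [0.0, 0.0, 0.0, 1.0]]
bracket_grip [([382.0, 224.0], 0.85), ([364.0, 296.0], 0.62), ([421.0, 227.0], 0.57)]
bracket_toe [([345.0, 276.0], 0.84), ([367.0, 256.0], 0.63)]
station [([190.
[... 625 characters left out ...]
 []
[]
{'t': 1.35, 'joints': array([-1.42979389e+00,  2.58590850e-01,  1.53499563e+00, -3.30531842e-06,
        1.34797739e+00, -2.02783335e-01]), 'joint_velocities': array([ 0.00290096, -0.00299842,  0.00073478,  0.00017231,  0.00084535,
        0.00185846]), 'joint_torque': array([-1.04065912e-03, -4.37205613e+01, -2.84307146e+01,  7.16822455e-02,
        3.11023858e-02, -2.88200602e-05]), 'ee_pos': array([ 185.41125628, -517.82117727,  218.65942585]), 'ee_rot': array([ 9.85262696e-01,  1.71048003e-01, -2.05547181e-06,  1.43330230e-05]), 'wrist_force': array([-0.12779604,  0.17196228,  0.16794307]), 'torque': array([-0.01813345,  0.01559691,  0.00699354]), 'grip_width': 0.9999944781929082}
```

View pics/scene1.png

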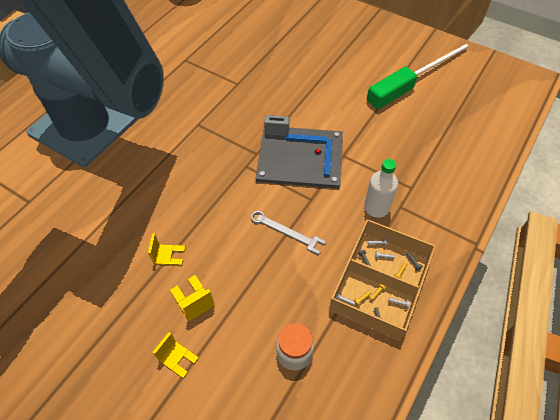

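View pics/top1.png

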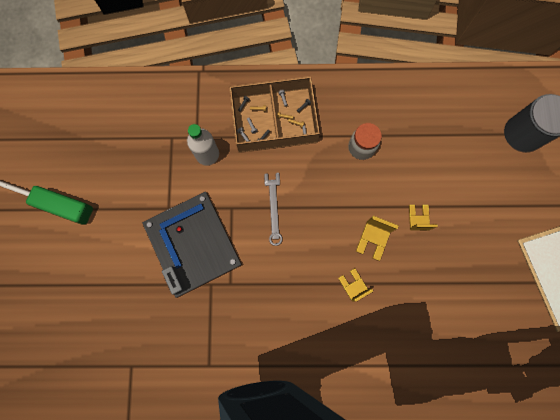

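View pics/wrist1.png

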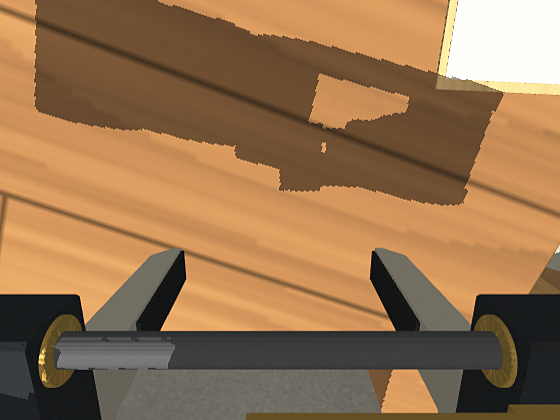

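```bash
python3 - <<'E'
from h import *
s=cv2.imread('pics/scene1.png');t=cv2.imread('pics/top1.png')
def crop(im,x,y,w,h,n): cv2.imwrite('pics/'+n,cv2.resize(im[y:y+h,x:x+w],None,fx=5,fy=5,interpolation=cv2.INTER_CUBIC))
crop(t,135,185,120,120,'ct_st.png');crop(t,330,200,110,105,'ct_br.png');crop(s,140,225,90,120,'cs_br.png');crop(s,245,105,110,90,'cs_st.png')
E
```

```text
(no output)
```

View pics/ct_st.png

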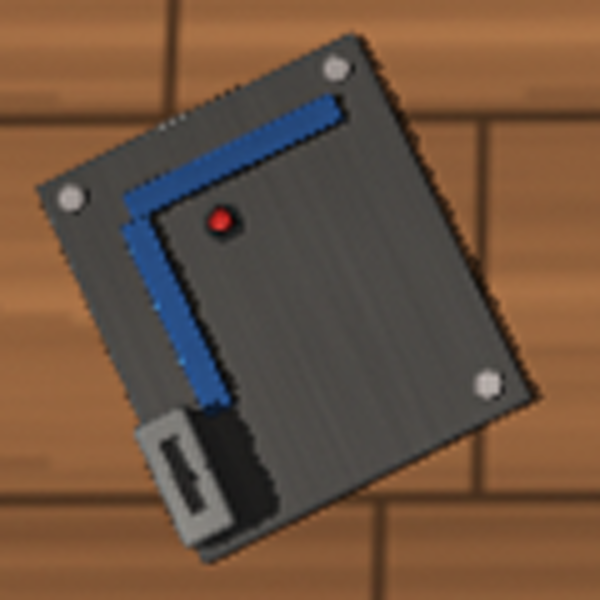

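View pics/ct_br.png

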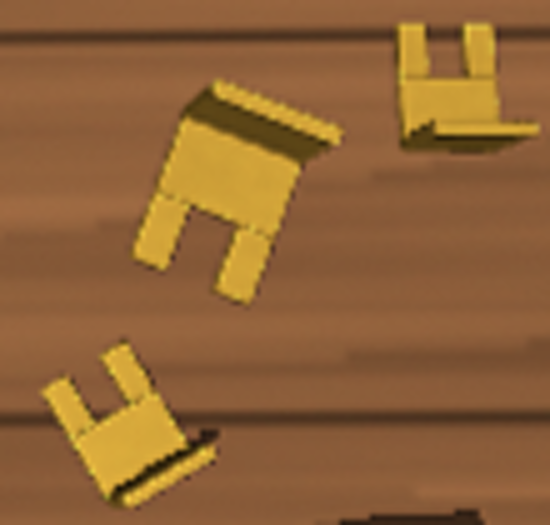

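View pics/cs_br.png

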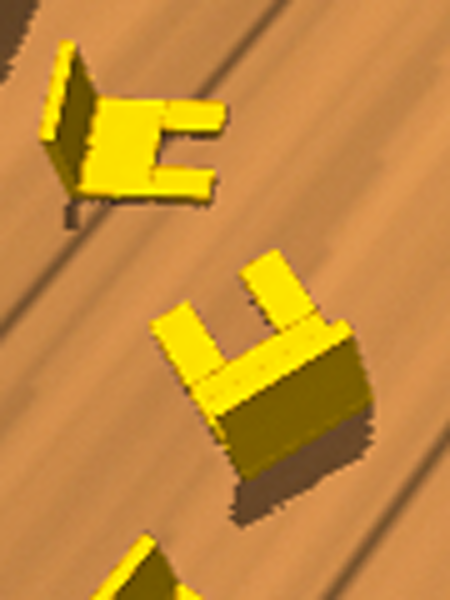

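View pics/cs_st.png

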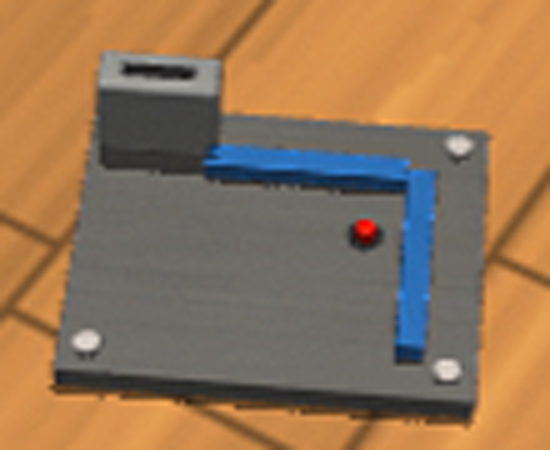

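```bash
cat > fit.py <<'E'
from h import *
from scipy.optimize import least_squares
P={n:env.read_camera(n) for n in ['scene','top']}
def px(x0,y0,c): return np.array([x0+(c[0]+.5)/5-.5,y0+(c[1]+.5)/5-.5])
def fit(obs,x0,full=True):
    def W(q,X):
        c,s=np.cos(q[2]),np.sin(q[2]); return np.array([q[0]+c*X[0]-s*X[1],q[1]+s*X[0]+c*X[1],X[2]])
    r=lambda q:np.concatenate([proj(P[n],W(q,X))-u for n,X,u in obs])
    o=least_squares(r,x0,loss='soft_l1'); return o.x,r(o.x).reshape(-1,2)
st=[('top',X,px(135,185,c)) for X,c in [((100,85,14),(38,188)),((100,-85,14),(357,35)),((-100,-85,14),(535,395)),((-100,85,14),(208,562))]]
st+=[('scene',X,px(245,105,c)) for X,c in [((100,85,14),(490,132)),((100,-85,14),(472,405)),((-100,-85,14),(55,372))]]
br=[('top',X,px(330,200,c)) for X,c in [((-76,30,8),(133,257)),((-76,12,8),(165,270)),((-76,-12,8),(215,292)),((-76,-30,8),(250,304)),((-42,12,8),(190,207)),((-42,-12,8),(240,230)),((4,30,70),(220,80)),((4,-30,70),(344,134))]]
br+=[('scene',X,px(140,225,c)) for X,c in [((-76,30,8),(277,250)),((-76,12,8),(240,272)),((-76,-12,8),(187,300)),((-76,-30,8),(150,325)),((4,30,70),(352,328)),((4,-30,70),(215,418)),((4,30,0),(372,402)),((4,-30,0),(243,480))]]
for nm,o,g in [('st',st,(450,150,.43)),('br',br,(430,-150,-.43))]:
    for s in ['both','top','scene']:
        oo=[a for a in o if s in('both',a[0])]
        q,r=fit(oo,g); print(nm,s,np.round(q,3),np.degrees(q[2]).round(2),np.abs(r).max().round(2)); 
        if s=='both':print(r.round(1).tolist())
E
python3 fit.py
```

```text
st both [5.29324e+02 2.03118e+02 4.65000e-01] 26.65 1.43
[[-0.3, 0.0], [-0.2, -0.8], [0.3, 0.9], [-0.2, 1.1], [0.2, 0.3], [1.4, 0.3], [-0.5, 0.3]]
st top [5.30289e+02 2.02940e+02 4.66000e-01] 26.7 1.21
st scene [5.28095e+02 2.03600e+02 4.63000e-01] 26.54 0.99
br both [ 468.343 -199.901   40.42 ] 2315.9 60.5
[[29.8, -7.4], [16.3, -13.0], [-3.2, -21.5], [-17.3, -26.9], [6.1, 12.7], [-13.5, 4.0], [6.4, 58.2], [-44.0, 36.3], [-15.0, 31.5], [0.4, 22.5], [21.5, 10.8], [36.6, 1.2], [-54.0, -27.8], [0.4, -60.5], [-50.7, -27.4], [0.5, -57.1]]
br top [ 566.005 -244.009  502.241] 28776.31 0.77
br scene [ 564.938 -243.4   -107.216] -6143.02 0.95
```

```bash
python3 -m crank '[[[0,0,0],[2,-0.6,0],1],[[0,0,0],[3.9,-1.1,0],1],[[0,0,0],[3.9,-1.1,0],1],[[0,0,0],[3.9,-1.1,0],1],[[0,0,0],[3.9,-1.1,0],1],[[0,0,0],[3.9,-1.1,0],1],[[0,0,0],[3.9,-1.1,0],1],[[0,0,0],[3.9,-1.1,0],1],[[0,0,0],[3.9,-1.2,0],1],[[0,0,0],[3.9,-1.2,0],1],[[0,0,0],[3.9,-1.2,0],1],[[0,0,0],[3.9,-1.2,0],1],[[0,0,-9.4],[0,0,0],1],[[0,0,-9.4],[0,0,0],1],[[0,0,-9.4],[0,0,0],1],[[0,0,-9.4],[0,0,0],1],[[0,0,-9.3],[0,0,0],1],[[0,0,0],[0,0,0],1],[[0,0,0],[0,0,0],1]]'
python3 - <<'E'
from h import *
p=env.read_camera('wrist'); save(p,'w2.png')
o=env.get_obs();print(o['t'],o['ee_pos'],o['ee_rot'],o['joints'])
p2=env.read_camera('top');save(p2,'t2.png')
print(onz(p2,(203,141),80),onz(p2,(365,140),40),onz(p2,(274,221),5))
E
```

```text
t: 3.82
ee_pos: [564.1, -242.3, 218.7]
ee_rot: [0.837, 0.548, 0.0, -0.0]
wrist_force: [-0.0, -0.6, 0.3]
grip_width: 1.0
3.875 [ 564.07333072 -242.56639293  218.6795966 ] [ 8.36414076e-01  5.48098065e-01  4.17228270e-05 -5.79262935e-05] [-5.87639439e-01  3.73760728e-01  1.37261200e+00  1.24107208e-04
  1.39529377e+00 -1.77042036e-01]
[759.23851276 169.15824633  80.        ] [ 772.53320972 -214.03506821   40.        ] [582.49030837   6.74968363   5.        ]
```

View pics/w2.png

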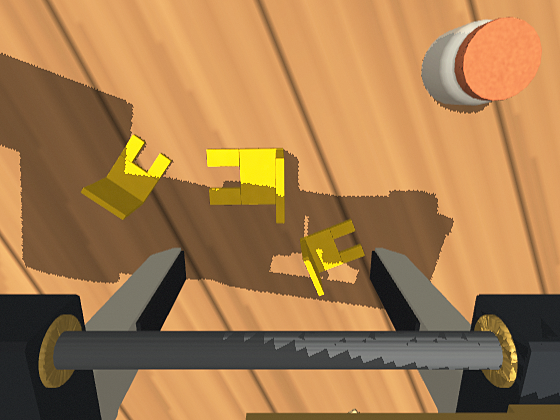

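```bash
cat >> h.py <<'E'
def W(q,X):
    c,s=np.cos(q[2]),np.sin(q[2]); return np.array([q[0]+c*X[0]-s*X[1],q[1]+s*X[0]+c*X[1],X[2]])
E
python3 - <<'E'
from h import *
p=env.read_camera('wrist'); q=(565.5,-243.7,np.radians(-23.4))
im=cv2.cvtColor(p['img'],cv2.COLOR_RGB2BGR)
im=cv2.resize(im[130:245,190:310],None,fx=5,fy=5,interpolation=cv2.INTER_CUBIC)
def L(*Xs):
    pts=[((proj(p,W(q,X))-[190,130]+.5)*5-.5) for X in Xs]
    print(np.round(pts).tolist())
    cv2.polylines(im,[np.round(pts).astype(int).reshape(-1,1,2)],False,(255,0,0),1)
L((-76,30,8),(-4,30,8),(-4,-30,8),(-76,-30,8),(-76,-12,8),(-42,-12,8),(-42,12,8),(-76,12,8),(-76,30,8))
L((4,30,70),(4,-30,70),(-4,-30,70),(-4,30,70),(4,30,70))
cv2.imwrite('pics/w2c.png',im)
E
```

```text
[[79.0, 93.0], [429.0, 92.0], [430.0, 372.0], [96.0, 372.0], [91.0, 291.0], [251.0, 291.0], [247.0, 179.0], [84.0, 180.0], [79.0, 93.0]]
[[473.0, 141.0], [472.0, 468.0], [428.0, 468.0], [427.0, 141.0], [473.0, 141.0]]
```

View pics/w2c.png

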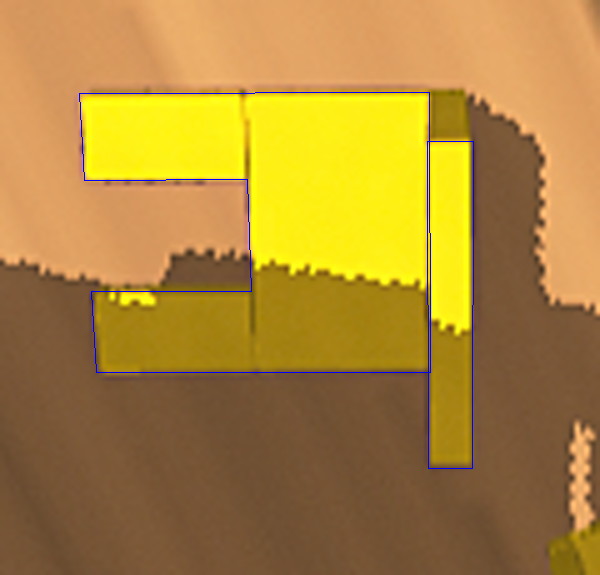

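```bash
python3 -m crank '[[[0,0,0],[-0.05,0.18,2],1],[[0,0,0],[0,0,4],1],[[0,0,0],[0,0,4],1],[[0,0,0],[0,0,4],1],[[0,0,0],[0,0,3],1],[[0,0,0],[0,0,1.3],1],[[0,0,0],[0,0,0.97],1],[[0,0,0],[0,0,0],1],[[0,0,0],[0,0,0],1]]'
python3 - <<'E'
from h import *
p=env.read_camera('wrist'); save(p,'w3.png')
E
```

```text
t: 5.1
ee_pos: [566.2, -244.8, 27.1]
ee_rot: [0.836, 0.549, 0.0, 0.001]
wrist_force: [0.6, 0.7, 0.8]
grip_width: 0.999
```

View pics/w3.png

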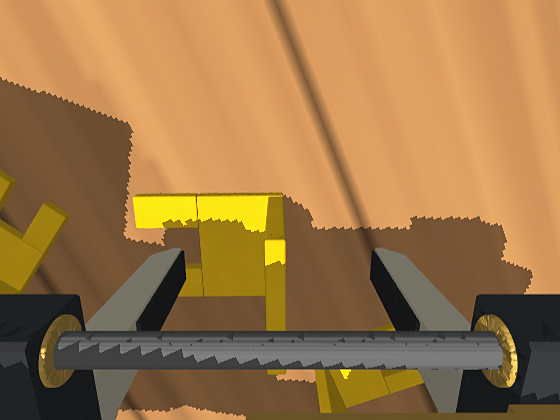

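```bash
python3 -m crank '[[[0,0,0],[0,0,0],0],[[0,0,0],[0,0,0],0],[[0,0,0],[0,0,0],0],[[0,0,0],[0,0,0],0],[[0,0,0],[0,0,0],0],[[0,0,0],[0,0,0],0],[[0,0,0],[0,0,0],0],[[0,0,0],[0,0,0],0]]'
```

```text
t: 6.15
ee_pos: [565.4, -244.3, 26.0]
ee_rot: [0.836, 0.549, 0.0, -0.0]
wrist_force: [0.5, 0.3, -0.6]
grip_width: 0.193
```

```bash
python3 -m crank '[[[0,0,0],[0,0,0],0],[[0,0,0],[0,0,0],0],[[0,0,0],[0,0,0],0],[[0,0,0],[0,0,0],0]]'; python3 -m crank '[[[0,0,0],[0,0,-1],0],[[0,0,0],[0,0,-2],0],[[0,0,0],[0,0,-2],0],[[0,0,0],[0,0,-2],0],[[0,0,0],[0,0,-2],0],[[0,0,0],[0,0,-2],0],[[0,0,0],[0,0,0],0],[[0,0,0],[0,0,0],0]]'
python3 - <<'E'
from h import *
print(env.get_obs()['grip_width'])
p=env.read_camera('wrist'); save(p,'w4.png')
E
```

```text
t: 6.65
ee_pos: [565.4, -244.3, 25.9]
ee_rot: [0.836, 0.549, -0.0, -0.0]
wrist_force: [0.3, -0.2, -0.3]
grip_width: 0.084
t: 7.65
ee_pos: [565.0, -244.0, 135.3]
ee_rot: [0.836, 0.549, -0.0, -0.0]
wrist_force: [0.3, 0.1, -2.5]
grip_width: 0.08
0.07952451304709628
```

View pics/w4.png

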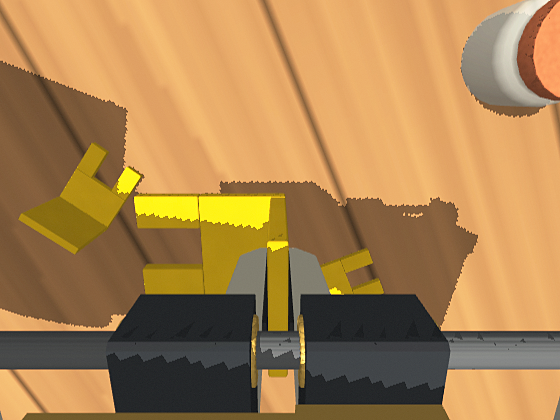

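```bash
python3 -m crank '[[[0,0,0],[1.5,-0.5,-0.3],0],[[0,0,0],[3,-1,-0.3],0],[[0,0,0],[3.3,-1.1,-0.3],0],[[0,0,0],[3.3,-1.1,-0.3],0],[[0,0,0],[3.3,-1.1,-0.3],0],[[0,0,0],[3.3,-1.1,-0.3],0],[[0,0,0],[3.3,-1.1,-0.3],0],[[0,0,0],[3.3,-1.1,-0.3],0],[[0,0,0],[3.3,-1.1,-0.3],0],[[0,0,0],[3.3,-1.0,-0.3],0],[[0,0,0],[2.2,-0.6,0],0],[[0,0,0],[1,-0.56,0],0],[[0,0,-5],[0,0,0],0],[[0,0,-9],[0,0,0],0],[[0,0,-9],[0,0,0],0],[[0,0,-9],[0,0,0],0],[[0,0,-9],[0,0,0],0],[[0,0,-9.1],[0,0,0],0],[[0,0,0],[0,0,0],0],[[0,0,0],[0,0,0],0]]'
python3 - <<'E'
from h import *
p=env.read_camera('wrist'); save(p,'w5.png')
o=env.get_obs();print(o['ee_pos'],np.degrees(2*np.arctan2(o['ee_rot'][1],o['ee_rot'][0]))-90,o['grip_width'],o['joints'])
q=(529.3,203.1,np.radians(26.65))
im=cv2.cvtColor(p['img'],cv2.COLOR_RGB2BGR)
def L(*Xs):
    pts=[proj(p,W(q,X)) for X in Xs]
    print(np.round(pts,1).tolist())
    cv2.polylines(im,[np.round(pts).astype(int).reshape(-1,1,2)],False,(0,255,255),1)
L((100,85,14),(100,-85,14),(-100,-85,14),(-100,85,14),(100,85,14))
L((60,-30,24),(60,40,24),(-20,40,24))
cv2.imwrite('pics/w5o.png',im)
E
```

```text
t: 10.2
ee_pos: [596.3, 113.7, 165.8]
ee_rot: [0.526, 0.85, -0.0, -0.0]
wrist_force: [0.5, -0.1, -1.2]
grip_width: 0.086
[596.39253022 113.71712976 165.83598158] 26.54846239578214 0.08388723067938358 [ 4.88814848e-03  3.98090902e-01  1.46819995e+00  1.50301827e-06
  1.27566585e+00 -4.58470369e-01]
[[385.0, -64.6], [368.9, 162.4], [141.3, 163.0], [115.9, -63.7], [385.0, -64.6]]
[[327.2, 97.2], [330.6, 0.1], [224.3, 0.4]]
```

View pics/w5o.png

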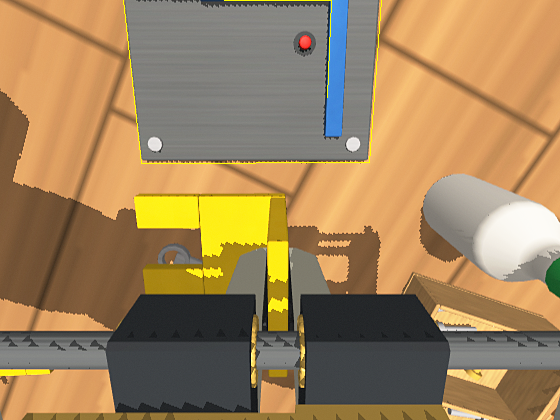

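```bash
python3 - <<'E'
import cv2
for n in ['w5o','w5']:
    im=cv2.imread(f'pics/{n}.png');cv2.imwrite(f'pics/{n}c.png',cv2.resize(im[0:180,110:390],None,fx=2.85,fy=2.85,interpolation=cv2.INTER_NEAREST))
E
```

```text
(no output)
```

View pics/w5oc.png

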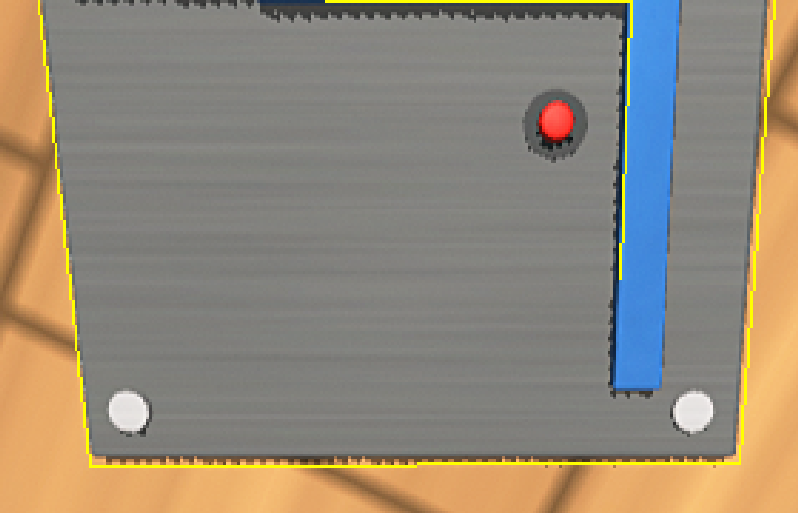

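```bash
python3 - <<'E'
from h import *
from scipy.optimize import least_squares
p=env.read_camera('wrist')
obs=[((-100,-85,14),(91,457)),((100,-85,14),(736,457)),((42,10,14),(555,124)),((60,-85+20,24),None)]
obs=[(X,np.array([110+(c[0]+.5)/2.85-.5,(c[1]+.5)/2.85-.5])) for X,c in obs if c]
r=lambda q:np.concatenate([proj(p,W(q,X))-u for X,u in obs])
q0=(529.3,203.1,np.radians(26.65)); print(r(q0).reshape(-1,2).round(1).tolist())
q=least_squares(r,q0).x; print(q,np.degrees(q[2]),r(q).reshape(-1,2).round(1).tolist())
for a in (q0,q): print(W(a,(56,10,0)),W(a,(53,7,0)))
E
```

```text
[[-0.4, 2.8], [0.9, 2.4], [0.5, 2.0]]
[5.28252270e+02 2.04748287e+02 4.63788769e-01] 26.573139040635258 [[-1.0, 0.5], [0.7, 0.4], [0.3, -0.6]]
[574.86534442 237.15582751   0.        ] [573.52967261 233.12892041   0.        ]
[573.86325821 238.74295862   0.        ] [572.5221856  234.71784692   0.        ]
```

```bash
python3 -m crank '[[[0,0,0],[1.5,0.4,0],0],[[0,0,0],[2.5,0.7,0],0],[[0,0,0],[2.8,0.8,0],0],[[0,0,0],[2.5,0.7,0],0],[[0,0,0],[1.7,0.5,0],0],[[0,0,0],[0.82,0.17,0],0],[[0,0,0],[0,0,0],0],[[0,0,0],[0,0,1.5],0],[[0,0,0],[0,0,2.5],0],[[0,0,0],[0,0,2.5],0],[[0,0,0],[0,0,2],0],[[0,0,0],[0,0,1],0],[[0,0,0],[0,0,0.5],0],[[0,0,0],[0,0,0],0],[[0,0,0],[0,0,0],0]]'
python3 - <<'E'
from h import *
o=env.get_obs();print(o['ee_pos'],np.degrees(2*np.arctan2(o['ee_rot'][1],o['ee_rot'][0]))-90,o['grip_width'],o['wrist_force'])
a=np.radians(26.57);d=o['ee_pos'][:2]-[528.25,204.75];print('station xy',d@[np.cos(a),np.sin(a)],d@[-np.sin(a),np.cos(a)])
p=env.read_camera('wrist'); save(p,'w6.png')
p=env.read_camera('scene'); im=cv2.cvtColor(p['img'],cv2.COLOR_RGB2BGR);cv2.imwrite('pics/s6.png',cv2.resize(im[80:210,230:400],None,fx=4.5,fy=4.5,interpolation=cv2.INTER_CUBIC))
E
```

```text
t: 12.18
ee_pos: [573.3, 234.1, 66.8]
ee_rot: [0.525, 0.851, 0.001, 0.001]
wrist_force: [-0.9, 0.2, -2.3]
grip_width: 0.084
[573.32255828 234.12860113  66.75326209] 26.69460583423279 0.0841491875962353 [-0.8726241   0.22089044 -2.34592959]
station xy 53.45315993462791 6.115341939539755
```

View pics/w6.png

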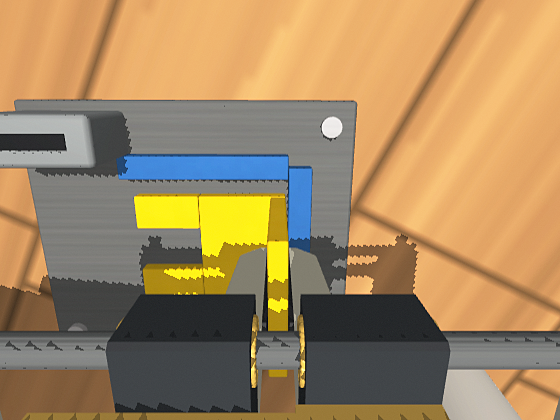

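View pics/s6.png

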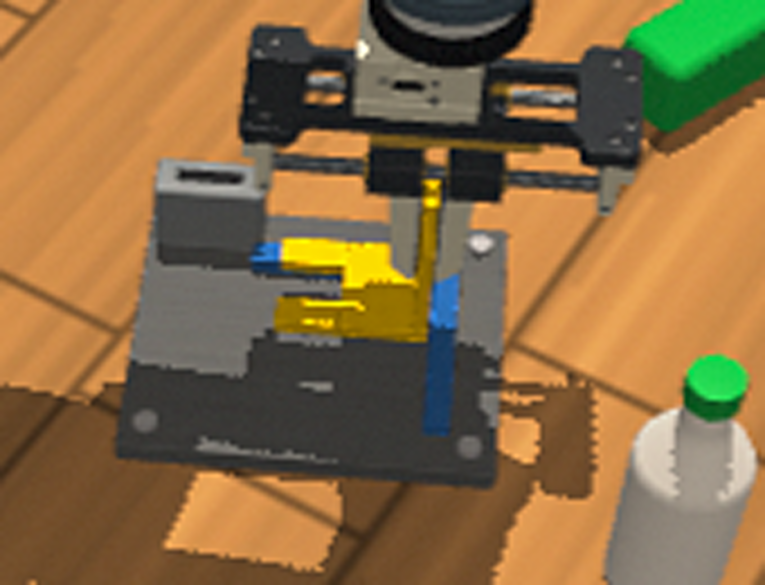

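```bash
python3 - <<'E'
from h import *
p=env.read_camera('wrist')
im=cv2.cvtColor(p['img'],cv2.COLOR_RGB2BGR)
o=env.get_obs()
def L(q,Xs,c):
    pts=[((proj(p,W(q,X))-[0,90]+.5)*2-.5) for X in Xs]
    cv2.polylines(im,[np.round(pts).astype(int).reshape(-1,1,2)],False,c,1)
im=cv2.resize(im[90:340,0:390],None,fx=2,fy=2,interpolation=cv2.INTER_CUBIC)
for q,c in [((528.25,204.75,np.radians(26.57)),(0,255,255)),((529.3,203.1,np.radians(26.65)),(0,0,255))]:
  L(q,[(60,-30,24),(60,40,24),(-20,40,24)],c);L(q,[(100,-85,14),(100,85,14),(-100,85,14)],c)
e=o['ee_pos'];z=e[2]-26
L((e[0],e[1],np.radians(26.6)),[(-4,30,8+z),(-76,30,8+z),(-76,12,8+z),(-42,12,8+z)],(0,0,0))
L((e[0],e[1],np.radians(26.6)),[(-4,30,70+z),(4,30,70+z),(4,-30,70+z)],(0,0,0))
cv2.imwrite('pics/w6o.png',im)
E
```

```text
(no output)
```

View pics/w6o.png

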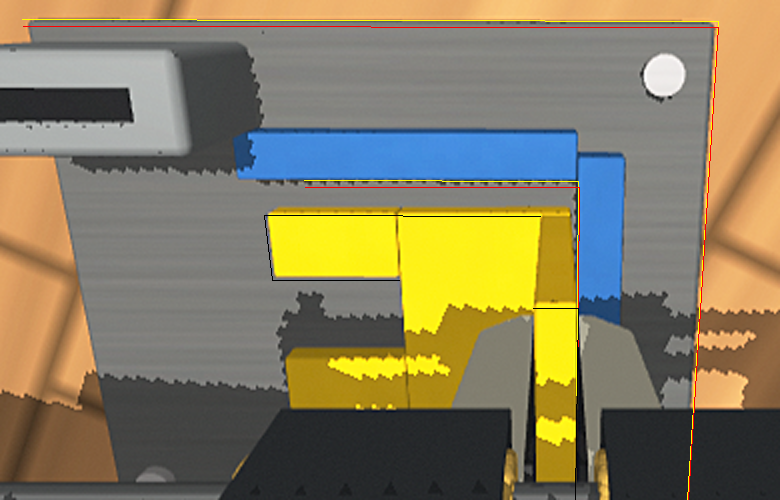

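```bash
python3 -m crank '[[[0,0,0],[0,0,0.8],0],[[0,0,0],[0,0,0.8],0],[[0,0,0],[0,0,0.5],0],[[0,0,0],[0,0,0.3],0],[[0,0,0],[0,0,0.1],0],[[0,0,0],[0,0,0],0],[[0,0,0],[0,0,0],0]]'
```

```text
t: 13.2
ee_pos: [572.9, 234.1, 41.2]
ee_rot: [0.525, 0.851, 0.0, 0.0]
wrist_force: [-0.2, 0.2, -2.5]
grip_width: 0.082
```

```bash
python3 -m crank '[[[0,0,0],[0,0,0.1],0],[[0,0,0],[0,0,0],0],[[0,0,0],[0,0,0],0]]'; python3 - <<'E'
from h import *
p=env.read_camera('scene'); im=cv2.cvtColor(p['img'],cv2.COLOR_RGB2BGR);cv2.imwrite('pics/s7.png',cv2.resize(im[80:210,230:400],None,fx=4.5,fy=4.5,interpolation=cv2.INTER_CUBIC))
p=env.read_camera('wrist'); save(p,'w7.png')
print(env.get_obs()['wrist_force'])
E
```

```text
t: 13.58
ee_pos: [572.9, 234.1, 40.1]
ee_rot: [0.525, 0.851, 0.0, 0.0]
wrist_force: [0.8, 0.3, -2.0]
grip_width: 0.088
[ 0.95172139 -0.74594151 -1.20954319]
```

View pics/s7.png

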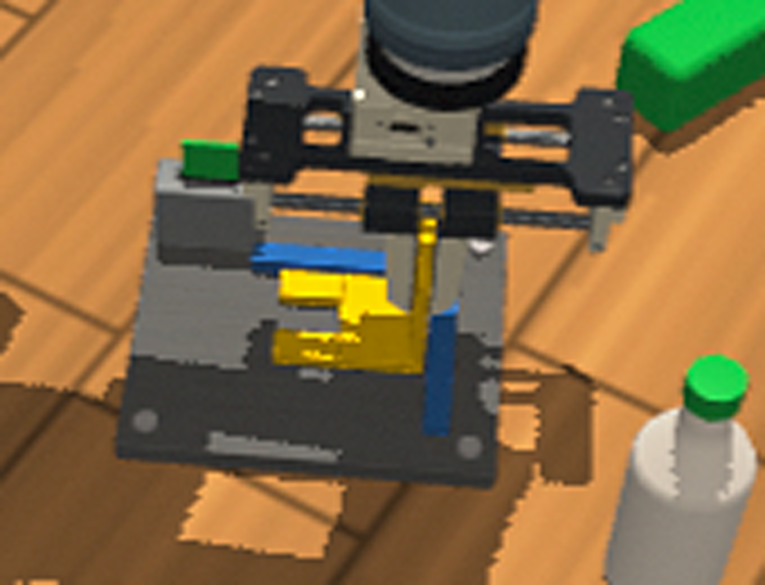

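View pics/w7.png

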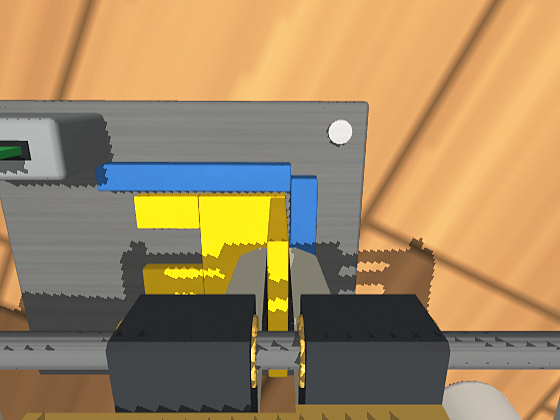

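```bash
python3 -m crank '[[[0,0,0],[0,0,0.05],0],[[0,0,0],[0,0,0],0],[[0,0,0],[0,0,0],0]]';python3 -m crank '[[[0,0,0],[0,0,0.05],0],[[0,0,0],[0,0,0],0],[[0,0,0],[0,0,0],0]]'
```

```text
t: 14.05
ee_pos: [573.0, 234.1, 40.0]
ee_rot: [0.525, 0.851, 0.0, 0.0]
wrist_force: [-0.7, -0.9, 4.5]
grip_width: 0.081
t: 14.42
ee_pos: [573.0, 234.1, 39.9]
ee_rot: [0.525, 0.851, 0.0, 0.0]
wrist_force: [-3.1, -0.7, 7.3]
grip_width: 0.088
```

```bash
python3 -m crank '[[[0,0,0],[0,0,-0.05],0],[[0,0,0],[0,0,0],0.5],[[0,0,0],[0,0,0],0.5],[[0,0,0],[0,0,0],0.5],[[0,0,0],[0,0,0],0.5],[[0,0,0],[0,0,0],0.5],[[0,0,0],[0,0,0],0.5]]'; python3 -m crank '[[[0,0,0],[0,0,-0.5],0.5],[[0,0,0],[0,0,-1.5],0.5],[[0,0,0],[0,0,-2.5],0.5],[[0,0,0],[0,0,-3],0.5],[[0,0,0],[0,0,-3],0.5],[[0,0,0],[0,0,-3],0.5],[[0,0,0],[-2,0,-2],0.5],[[0,0,0],[-3,0,0],0.5],[[0,0,0],[-3,0,0],0.5],[[0,0,0],[-2,0,0],0.5],[[0,0,0],[0,0,0],0.5],[[0,0,0],[0,0,0],0.5]]'
python3 - <<'E'
from h import *
p=env.read_camera('scene'); save(p,'s8f.png'); im=cv2.cvtColor(p['img'],cv2.COLOR_RGB2BGR);cv2.imwrite('pics/s8.png',cv2.resize(im[80:210,230:400],None,fx=4.5,fy=4.5,interpolation=cv2.INTER_CUBIC))
p=env.read_camera('wrist'); save(p,'w8.png')
p=env.read_camera('top'); save(p,'t8.png')
E
```

```text
t: 15.3
ee_pos: [572.7, 234.1, 39.4]
ee_rot: [0.525, 0.851, -0.0, -0.0]
wrist_force: [0.5, -0.1, 0.3]
grip_width: 0.498
t: 16.8
ee_pos: [617.2, 145.4, 194.6]
ee_rot: [0.525, 0.851, 0.0, -0.0]
wrist_force: [-0.4, 0.0, -0.7]
grip_width: 0.5
```

View pics/s8.png

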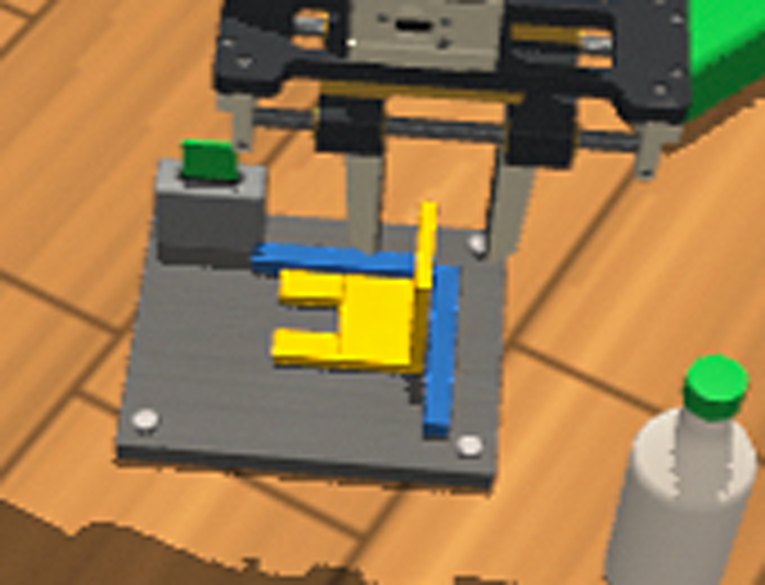

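View pics/w8.png

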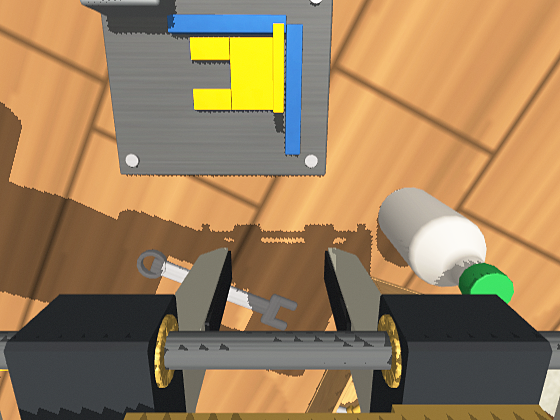

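View pics/s8f.png

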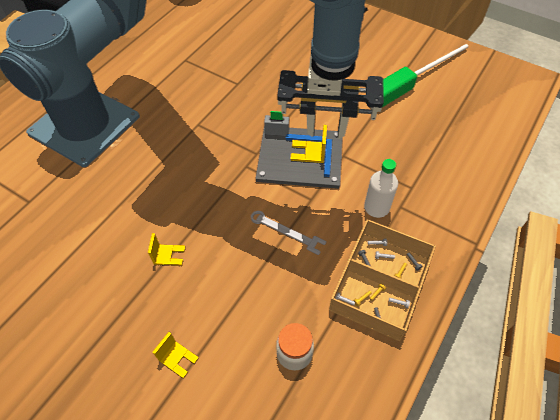

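```bash
python3 - <<'E'
from h import *
p=env.read_camera('wrist')
im=cv2.resize(cv2.cvtColor(p['img'],cv2.COLOR_RGB2BGR)[0:190,100:340],None,fx=3.1,fy=3.1,interpolation=cv2.INTER_CUBIC)
S=(528.25,204.75,np.radians(26.57))
def L(q,Xs,c):
    pts=[((proj(p,W(q,X))-[100,0]+.5)*3.1-.5) for X in Xs]
    cv2.polylines(im,[np.round(pts).astype(int).reshape(-1,1,2)],False,c,1)
L(S,[(60,-65,24),(60,40,24),(-50,40,24)],(0,0,255)); L(S,[(-100,-85,14),(100,-85,14)],(0,0,255))
b=W(S,(53.2,7,0)); B=(b[0],b[1],S[2])
L(B,[(-4,30,22),(-76,30,22),(-76,12,22),(-42,12,22),(-42,-12,22),(-76,-12,22),(-76,-30,22),(-4,-30,22)],(0,0,0))
L(B,[(-4,-30,84),(-4,30,84),(4,30,84),(4,-30,84),(-4,-30,84)],(0,0,0))
cv2.imwrite('pics/w9.png',im)
E
```

```text
(no output)
```

View pics/w9.png

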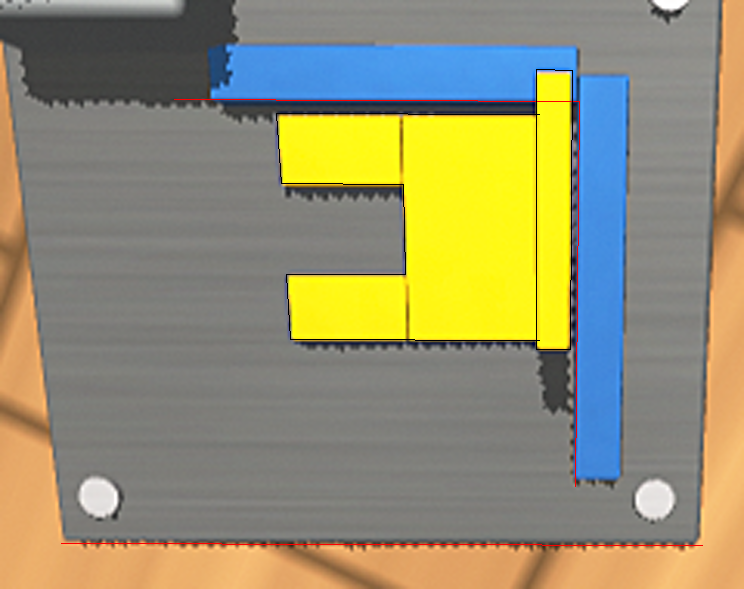

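The overlay matches the picture: the bracket sits square, with gaps of about 3 mm at both stops, and the flag is up.

```bash
python3 -c "
from bench import env
print(env.finish_job(), env.get_obs()['t'])"
```

```text
the job is handed in; nothing more can be done
the job is handed in; nothing more can be done
```

The yellow bracket is checked in on the fixture and the job is handed in; no verdict was reported back. I used the largest of the three look-alike brackets. I pinched it by its upright leg and turned it about 50°. I lowered it until it rested on the plate (contact force about 7 N) before opening the gripper, then backed the arm away.

- **Placement:** the last wrist picture shows the bracket flat and square. The leg is at the back stop and the toe points to the open front. The gaps are about 3 mm at both stops, from a model overlay good to roughly 1–2 mm, so within the 9 mm allowed.
- **Pin and flag:** the green flag was up and stayed up after release. I judged the pin from the flag, since the bracket covers it.
- **Bystanders:** in the last scene picture the bottle, jar and wrench look to be where they were at the start.
- **Limits:** just before the last checks the clock read 16.8 s of the 45 s allowed. The highest wrist force reported at the end of a move was about 8 N.
- **Disagreement:** the first estimate of the fixture position, from the scene and top cameras, differed from the wrist camera's by about 2 mm. I used the wrist value, and the later pictures agreed with it. No check failed.

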